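# Free the seized bung of the deep-blue paint tin

### The job

The bung of the deep-blue paint tin has dried in; pulled straight it only lifts the tin out of its frame. Grip its wing and work it free by twisting it to and fro while drawing it up slowly, keeping the tin down in its frame, then put the bung in the red tray.

Things in the scene. Friction and masses are not known exactly. Their poses are not given: they have to be found in the camera images.
- bung: Seized deep-blue bung. Round flange 42 across, 6 high; on it an upright wing 44 long (x), 14 thick (y), rising 6 to 40 mm above the origin: grip it across y from above. Below, hidden in the tin, a round shank 22 across, 36 long, that gives sideways about 3 mm. 65 to 105 g. Origin: centre of the flange's underside, which rests on the tin's top, 79 mm above the table. z up, on the shank's axis.
- stand: Black square frame, 106 x 106 mm, rim 12 high, fixed to the table, holding the deep-blue tin (steel with deep-blue band, 86 x 86 mm, top 79 mm above the table). Origin: centre of its underside, on the table, on the bung's axis; x, y along the sides, z up. Yellow and pale-blue look-alikes with fixed bungs stand near.
- tin (a joint): Lift of the deep-blue tin out of its frame, m (0 = fully down). It cannot turn; a pull over 11 N lifts it, let go it sinks. The shank is held by 17 to 27 N of dry friction until raised 30 mm, acting against its sliding: turning faster (at 11 mm radius) than rising leaves little against the pull. Swings of 1.4 rad in 1 s, each rising 4 to 5 mm, free it in 6 to 9.
- tray: Red open tray, 160 (x) x 130 (y) x 25 mm high, walls and floor 4 thick, fixed to the table. Origin: centre of its underside, on the table; x, y along the sides, z up.
There are look-alikes about, which are no part of the job. Leave any green look-alike of the stand alone. Leave any yellow look-alike of the bung alone.

How it is judged:
On the way:
1. the bung is drawn clear of its tin (z of bung in the frame of stand above 0.116 m), for 0.1 s.
At the end, for the whole second after the job is handed in: The bung lies or stands at rest inside the tray (its origin within the tray's walls and less than 55 mm above the tray's underside), let go, and the deep-blue tin is fully down in its frame (within 4 mm) (x of bung in the frame of tray between -0.075 and 0.075 m and y of bung in the frame of tray between -0.06 and 0.06 m and z of bung in the frame of tray below 0.055 m and linear speed of bung below 0.03 m/s and value of joint tin below 0.004 m); the robot touches nothing.
It fails at once if the deep-blue tin is lifted more than 12 mm out of its frame (value of joint tin above 0.012 m).
It also fails if it takes over 64 s, if anything falls off the work surface, if the arm or the gripper's body presses on something with over 40 N, if the wrist force passes 120 N, or if a joint passes its speed limit or range.

### The arm

A 6-joint arm with a two-finger parallel gripper is mounted at the origin on the work surface. World frame = base frame: x ahead of the robot, y to its left, z up, the work surface at z = 0. Lengths are in m, angles in rad, forces in N, time in s.
With the tool pointing down it reaches from about 0.25 to 0.725 m from the base axis. Payload 4 kg.
Tool frame: the origin (TCP) lies at the very end of the fingers, on their centre line; the grasp point (between the pads) lies 19 mm behind it; x points along the fingers, z is the direction in which the jaws open and shut, and the axes are right-handed (so a half turn about x gives the same grasp; the last joint's range is limited). The gripper opens to 85 mm and grips with 20 to 120 N. Pads are 22 mm wide; open, the fingers measure 114 mm over their backs; the gripper's body (76 mm by 85 mm) begins 54 mm behind the grasp point. The pads swing forward as they close: fully open they stand 13 mm farther back than shut.
Start: joints at [-1.245, 0.241, 0.005, 1.335, 0, 1.571], TCP at [0.16, -0.474, 0.231] pointing down, gripper open.
Joint ranges: [-2.72, 2.72], [-1.05, 1.87], [-1.09, 1.28], [-1.99, 2.15], [-1.42, 1.44], [-3.14, 3.14]. Speed limits (rad/s): [2.79, 2.79, 3.14, 3.14, 3.14, 3.14].

### API

Orientations are given as a unit quaternion [x, y, z, w].
In Python, from workcell import bot gives the robot as it stands.
- The arm moves only by the tool step_arm, never from a script. Its argument "series" is a list of rows, each an object of numbers: "x", "y", "z": the shift along the world's x, y, z in cm; "twist": the turn about the world's z in degrees; "jaw": the finger opening in cm, from 0 to 8.54. In form: [{"x": .., "y": .., "z": .., "twist": .., "jaw": ..}, ...]. A call has 1 to 10 rows; each row is the pose to reach, as a shift and turn from the pose measured when the call began; what a row does not reach only later rows make up. A row lasts 1/12 s, in which the tool goes at most 41.7 mm and 7.16 degrees, less where a joint would pass 70% of its speed; a pose out of reach is approached as far as the arm can. A call with a gripper value outside its range is refused whole. The fingers move at their own pace and stop on an object; the grip force is fixed at half the most. Time passes only in rows, so rows that repeat a pose let the fingers close. It gives the time, the measured TCP pose, the force and the opening at its end, in the units of the state.
- bot.get_obs(): the state, without advancing time (a new reading comes with each control period).
- bot.camera(name): name is "scene" or "side" or "wrist"; returns (picture, depth): 480x640x3 uint8, red, green, blue; 480x640 float32, m along the optical axis (not along the pixel's ray), 0 where there is no reading.
- bot.camera_info(name): a dict with "camera_matrix" (3x3 intrinsics, pixels), "D" ([k1, k2, p1, p2, k3] as OpenCV has them; the pictures are not rectified), "R" (3x3) and "t" (3): a world point X has camera coordinates R X + t; the wrist camera has in their place "mount" (4x4, takes a point from camera to tool coordinates, whose origin is the TCP and whose axes are the tool frame's). Camera axes: x right, y down, z forward; pixel columns grow to the right and rows downward; lengths in m; the calibration is good to about 2 mm. A picture is of the moment at which its call begins: read the wrist's pose just before it. camera_info takes no time and is no camera call.
- bot.job_done(): hands the job in, once; it reports no verdict.
The state is a dict: "clock": time; "joint_pos": joint angles; "joint_vel": joint speeds; "tau": joint torques, N m; "eef_pos": TCP position; "tool_rot": TCP orientation; "ft_force": force on the tool from outside, world axes, zero at the start; "ft_torque": the same for the moment, N m; "grip_width": finger opening in m.
Only numpy, scipy, OpenCV 4.12 (cv2) and the standard library are available. Lean on these libraries where they do the work, as an engineer would, in place of code of your own. Each camera call takes 0.05 s, during which the arm holds its last target.

## Working session

There is one attempt and no reset: what is moved stays moved. The work goes in short steps, Python scripts to look and compute and a tool call to move; the robot and the scene stay as the last step left them, time stands still between calls to the robot, and variables do not carry over. Pictures are saved under pics/ and viewed, and the job is handed in when it is done.

Besides the shell and the picture viewer there is one more tool, called as name(argument=value, ...) on one line, values as JSON. step_arm: Moves the arm, as the interface text tells. Its arguments: {"type":"object","properties":{"series":{"type":"array","items":{"type":"object","properties":{"x":{"type":"number"},"y":{"type":"number"},"z":{"type":"number"},"twist":{"type":"number"},"jaw":{"type":"number"}}}}},"required":["series"]}

```bash
mkdir -p pics
cat > h.py <<'E'
import numpy as np, cv2
from workcell import bot
def snap(n,tag):
    o=bot.get_obs(); p,d=bot.camera(n); cv2.imwrite(f'pics/{tag}.png',p[:,:,::-1]); np.savez(f'pics/{tag}.npz',p=p,d=d,e=o['eef_pos'],q=o['tool_rot']); return p,d
E
python3 - <<'E'
from h import *
print(bot.get_obs())
for n in ['scene','side','wrist']:
    snap(n,n+'0'); print(n,bot.camera_info(n))
print(bot.get_obs()['clock'])
E
```

```text
{'clock': 0.0, 'joint_pos': array([-1.24495656e+00,  2.41400244e-01,  3.76346583e-03,  1.33517603e+00,
       -3.50189443e-05,  1.57076682e+00]), 'joint_vel': array([ 9.14009309e-05, -3.30704262e-04, -6.72039568e-04,  8.02441630e-04,
        1.57340530e-03,  1.00602216e-03]), 'tau': array([ 2.74388885e-04, -3.72321939e+01,  2.52405274e+01,  1.68928021e-02,
        4.82685550e-05, -1.50803029e-06]), 'eef_pos': array([ 0.15984902, -0.47312287,  0.23043427]), 'tool_rot': array([ 0.41267582,  0.57507122, -0.41186457,  0.57389837]), 'ft_force': array([ 0.36322756, -0.0190148 , -0.07561271]), 'ft_torque': array([-0.01773934,  0.01195597, -0.01717134]), 'grip_width': 0.08496422838916293}
scene {'camera_matrix': array([[507.24755031,   0.        , 317.48407911],
       [  0.        , 507.24755031, 238.58963806],
       [  0.        ,   0.        ,   1.        ]]), 'D': array([-0.05957432,  0.        ,  0.        ,  0.        ,  0.        ]), 'R': array([[-0.49352461,  0.86963516,  0.01296731],
       [ 0.61154335,  0.35757985, -0.7057984 ],
       [-0.61842395, -0.34039881, -0.70829405]]), '
[... 423 characters left out ...]
69669 , -0.69277685, -0.60853665]]), 't': array([0.43100887, 0.20171109, 0.65405474])}
wrist {'camera_matrix': array([[334.41275634,   0.        , 321.6795669 ],
       [  0.        , 334.41275634, 245.91068444],
       [  0.        ,   0.        ,   1.        ]]), 'D': array([-0.05308447,  0.        ,  0.        ,  0.        ,  0.        ]), 'mount': array([[ 1.23851964e-03, -3.01330050e-01,  9.53519096e-01,
        -1.43085346e-01],
       [ 1.38545871e-04, -9.53519767e-01, -3.01330442e-01,
         7.77780371e-02],
       [ 9.99999223e-01,  5.05309802e-04, -1.13920492e-03,
        -9.99122510e-04],
       [ 0.00000000e+00,  0.00000000e+00,  0.00000000e+00,
         1.00000000e+00]])}
0.15
```

View pics/scene0.png

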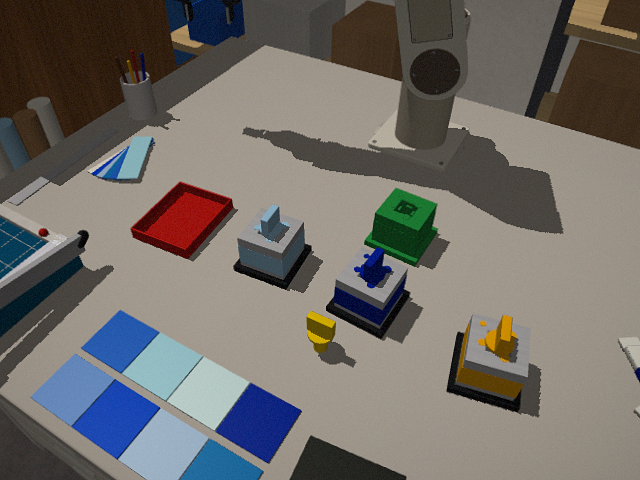

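View pics/side0.png

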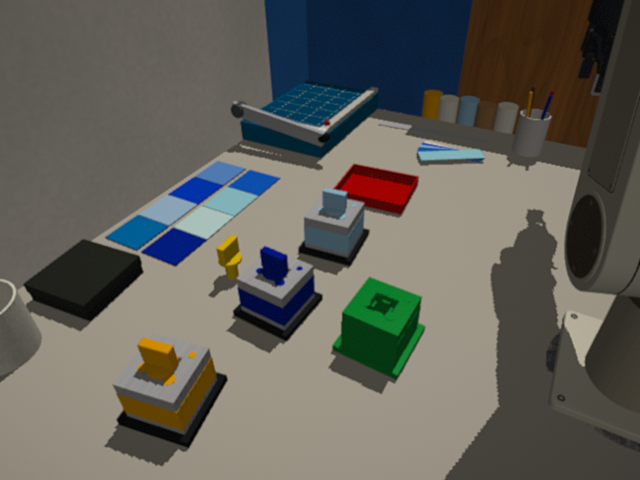

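View pics/wrist0.png

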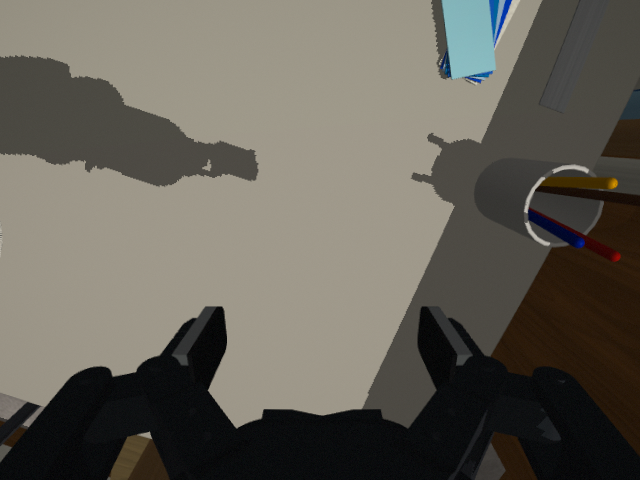

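Scene view candidates: deep-blue bung and tin at (375,265)/(370,295), pale-blue at (270,220)/(272,255), orange-yellow at (505,335)/(495,370), green block at (403,222), and a loose yellow bung at (320,330). The one at (375,265) fits: it is deep blue, with a deep-blue band and a black frame. I'll confirm it in a crop and measure it.

```bash
cat >> h.py <<'E'
def und(n,uv):
    c=bot.camera_info(n); return cv2.undistortPoints(np.asarray(uv,float).reshape(-1,1,2),c['camera_matrix'],c['D']).reshape(-1,2)
def plane(n,uv,z):
    c=bot.camera_info(n); R,t=c['R'],c['t']; o=-R.T@t
    r=np.c_[und(n,uv),np.ones(len(np.reshape(uv,(-1,2))))]@R
    return o+r*((z-o[2])/r[:,2])[:,None]
def cloud(n,tag):
    z=np.load(f'pics/{tag}.npz'); d=z['d']; v,u=np.indices(d.shape)
    c=bot.camera_info(n); x=und(n,np.c_[u.ravel(),v.ravel()]); P=np.c_[x,np.ones(len(x))]*d.ravel()[:,None]
    return ((P-c['t'])@c['R']).reshape(480,640,3), z['p'], d
def tri(uva,uvb):
    P=[np.c_[bot.camera_info(n)['R'],bot.camera_info(n)['t']] for n in('scene','side')]
    X=cv2.triangulatePoints(P[0],P[1],und('scene',uva).T,und('side',uvb).T); return (X[:3]/X[3]).T
E
python3 - <<'E'
from h import *
for n,(a,b,c,d) in {'scene':(310,230,430,350),'side':(220,230,340,350)}.items():
    W,p,dep=cloud(n,n+'0')
    hsv=cv2.cvtColor(p,cv2.COLOR_RGB2HSV)
    blue=(cv2.inRange(hsv,(112,150,40),(125,255,255))>0)&(dep>0)
    box=np.zeros_like(blue);box[b:d,a:c]=1
    m=blue&box
    w=m&(W[:,:,2]>.09)
    X=W[w]; print(n,'wing n',len(X),'z max',np.percentile(X[:,2],[50,95,99]),'mean',X.mean(0))
    top=X[X[:,2]>np.percentile(X[:,2],99)-.004]
    (cx,cy),sz,an=cv2.minAreaRect(top[:,:2].astype(np.float32)); print('top rect',cx,cy,sz,an)
    # steel tin top
    g=(hsv[:,:,1]<60)&box&(abs(W[:,:,2]-.079)<.006)&(dep>0)
    Y=W[g|(m&(abs(W[:,:,2]-.079)<.006))]; print('tintop',len(Y),np.median(Y[:,2]),cv2.minAreaRect(Y[:,:2].astype(np.float32)))
    r=((cv2.inRange(hsv,(0,150,60),(6,255,255))|cv2.inRange(hsv,(174,150,60),(180,255,255)))>0)
    k,l,st,_=cv2.connectedComponentsWithStats(r.astype(np.uint8)); i=1+np.argmax(st[1:,4]); R=W[(l==i)&(dep>0)]
    print('tray',st[i],np.percentile(R[:,2],[1,50,99]),cv2.minAreaRect(R[:,:2].astype(np.float32)))
    im=cv2.resize(p[b-10:d+10,a-10:c+10,::-1],None,fx=4,fy=4,interpolation=cv2.INTER_CUBIC); cv2.imwrite(f'pics/crop_{n}.png',im)
a=cv2.imread('pics/crop_scene.png');b=cv2.imread('pics/crop_side.png');cv2.imwrite('pics/crop.png',cv2.resize(np.hstack([a,b]),(800,400)))
E
```

```text
scene wing n 380 z max [0.11640906 0.1211496  0.12180342] mean [0.52190035 0.11027079 0.11174306]
top rect 0.5154945850372314 0.10873474180698395 (0.014227903448045254, 0.043897565454244614) 86.59840393066406
tintop 1810 0.07973914889315228 ((0.5150440335273743, 0.10837344825267792), (0.08834423869848251, 0.08870355784893036), 87.18125915527344)
tray [ 131  182  101   77 4040] [0.00125635 0.00558362 0.02710045] ((0.5164264440536499, -0.2962573766708374), (0.16238705813884735, 0.13200175762176514), 4.869241714477539)
side wing n 476 z max [0.10981611 0.11926847 0.12004678] mean [0.5105471  0.1132509  0.10827457]
top rect 0.5128910541534424 0.10986026376485825 (0.013216179795563221, 0.042877595871686935) 85.63702392578125
tintop 1586 0.07856763396208066 ((0.5145532488822937, 0.10852286964654922), (0.08939484506845474, 0.08822876960039139), 86.88763427734375)
tray [ 334  164   84   50 2570] [0.0012179  0.00471978 0.02513152] ((0.5133947134017944, -0.2960509955883026), (0.1595771312713623, 0.1347159743309021), 4.413207054138184)
```

View pics/crop.png

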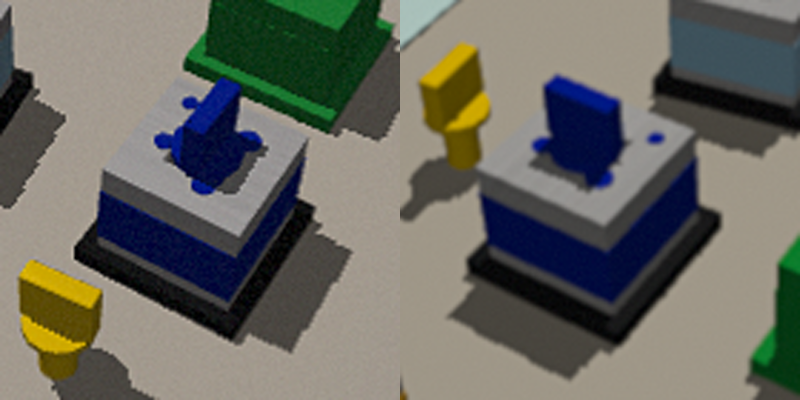

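The crop shows the deep-blue bung with its wing up on the steel top, above a deep-blue band in a black frame. This is the target. The free yellow bung and the green block are the look-alikes. Next I'll work out the approach numbers.

Run:
```python
from h import *
from scipy.spatial.transform import Rotation as Ro
o=bot.get_obs(); R=Ro.from_quat(o['tool_rot']).as_matrix(); print(R.round(3)); print('z yaw',np.degrees(np.arctan2(R[1,2],R[0,2])))
print(np.array([.5145,.109,.2])-o['eef_pos'])
W,p,d=cloud('scene','scene0'); 
g=cv2.inRange(cv2.cvtColor(p,cv2.COLOR_RGB2HSV),(50,120,30),(75,255,255))>0; X=W[g&(d>0)]; print('green',np.percentile(X,[1,99],axis=0))
# triangulate wing tip top corners scene/side from crops as second check: tin-top contour centers
```

```text
[[-0.001  0.947  0.32 ]
 [ 0.001  0.32  -0.947]
 [-1.    -0.    -0.002]]
z yaw -71.33108366455282
[ 0.35461003  0.58224913 -0.03063373]
green [[0.29931311 0.04667881 0.00305338]
 [0.39426751 0.14808717 0.08202135]]
```

step_arm(series=[{"x": 1.7,"y": 2.7,"z": 0.5,"twist": 7,"jaw": 8.5},{"x": 3.4,"y": 5.4,"z": 1,"twist": 14,"jaw": 8.5},{"x": 5.1,"y": 8.1,"z": 1,"twist": 21,"jaw": 8.5},{"x": 6.8,"y": 10.8,"z": 1,"twist": 28,"jaw": 8.5},{"x": 8.5,"y": 13.5,"z": 1,"twist": 35,"jaw": 8.5},{"x": 10.2,"y": 16.2,"z": 1,"twist": 42,"jaw": 8.5},{"x": 11.9,"y": 18.9,"z": 1,"twist": 49,"jaw": 8.5},{"x": 13.6,"y": 21.6,"z": 1,"twist": 56,"jaw": 8.5},{"x": 15.3,"y": 24.3,"z": 1,"twist": 63,"jaw": 8.5},{"x": 17,"y": 27,"z": 1,"twist": 70,"jaw": 8.5}])

```text
clock: 0.98
eef_pos: [0.3302, -0.2017, 0.2405]
tool_rot: [0.006, 0.708, -0.006, 0.706]
ft_force: [0.2, -0.4, -0.9]
grip_width: 0.0846
```

```bash
cat >> h.py <<'E'
from scipy.spatial.transform import Rotation as Ro
def st():
    o=bot.get_obs(); R=Ro.from_quat(o['tool_rot']).as_matrix()
    print('t %.2f'%o['clock'],'eef',o['eef_pos'].round(4),'yaw %.1f'%np.degrees(np.arctan2(R[1,2],R[0,2])),'q deg',np.degrees(o['joint_pos']).round(1),'F',o['ft_force'].round(1),'T',o['ft_torque'].round(2),'w %.4f'%o['grip_width'],'x',R[:,0].round(3))
    return o
E
python3 -c "
from h import *
st()"
```

```text
t 0.98 eef [ 0.3302 -0.2017  0.2405] yaw -1.0 q deg [-31.4   0.7 -13.5  75.8  -0.   59.6] F [ 0.2 -0.4 -0.9] T [-0.02 -0.03  0.04] w 0.0846 x [-0.002  0.    -1.   ]
```

step_arm(series=[{"x": 1.8,"y": 3.1,"z": 0,"twist": 7},{"x": 3.6,"y": 6.2,"z": 0,"twist": 14},{"x": 5.4,"y": 9.3,"z": 0,"twist": 21},{"x": 7.2,"y": 12.4,"z": 0,"twist": 28},{"x": 9,"y": 15.5,"z": 0,"twist": 35},{"x": 10.8,"y": 18.6,"z": 0,"twist": 42},{"x": 12.6,"y": 21.7,"z": 0,"twist": 49},{"x": 14.4,"y": 24.8,"z": 0,"twist": 56},{"x": 16.4,"y": 27.9,"z": 0,"twist": 63},{"x": 18.4,"y": 31.1,"z": 0,"twist": 70}])

```text
$.series[0]: bad value
```

step_arm(series=[{"twist": 7},{"twist": 14},{"twist": 17.5},{"twist": 17.5},{"twist": 17.5}])

```text
$.series[0]: bad value
```

```bash
python3 -c "
from h import *
st(); snap('wrist','wrist1'); st()"
```

```text
t 0.98 eef [ 0.3302 -0.2017  0.2405] yaw -1.0 q deg [-31.4   0.7 -13.5  75.8  -0.   59.6] F [ 0.2 -0.4 -0.9] T [-0.02 -0.03  0.04] w 0.0846 x [-0.002  0.    -1.   ]
t 1.03 eef [ 0.3326 -0.1977  0.2405] yaw -0.4 q deg [-30.9   0.7 -13.5  75.9   0.2  59.5] F [ 2.2  2.9 -0.3] T [ 0.19 -0.12 -0.02] w 0.0851 x [ 0.     0.004 -1.   ]
```

View pics/wrist1.png

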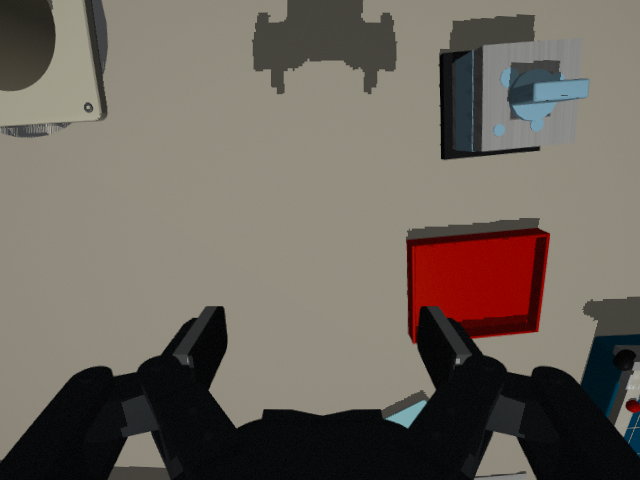

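All fields are needed in every row. This view shows the tray at (478,285) and the pale-blue tin at (530,95). Moving on.

step_arm(series=[{"x": 1.8,"y": 3.1,"z": 0,"twist": 7,"jaw": 8.5},{"x": 3.6,"y": 6.2,"z": 0,"twist": 14,"jaw": 8.5},{"x": 5.4,"y": 9.3,"z": 0,"twist": 21,"jaw": 8.5},{"x": 7.2,"y": 12.4,"z": 0,"twist": 28,"jaw": 8.5},{"x": 9,"y": 15.5,"z": 0,"twist": 35,"jaw": 8.5},{"x": 10.8,"y": 18.6,"z": 0,"twist": 42,"jaw": 8.5},{"x": 12.6,"y": 21.7,"z": 0,"twist": 49,"jaw": 8.5},{"x": 14.4,"y": 24.8,"z": 0,"twist": 56,"jaw": 8.5},{"x": 16.3,"y": 27.8,"z": 0,"twist": 63,"jaw": 8.5},{"x": 18.2,"y": 30.7,"z": 0,"twist": 70,"jaw": 8.5}])

```text
clock: 1.87
eef_pos: [0.5151, 0.1109, 0.2402]
tool_rot: [-0.404, 0.58, 0.406, 0.579]
ft_force: [1.6, -0.9, -0.1]
grip_width: 0.0851
```

step_arm(series=[{"x": 0,"y": 0,"z": 0,"twist": 7,"jaw": 8.5},{"x": 0,"y": 0,"z": 0,"twist": 14,"jaw": 8.5},{"x": 0,"y": 0,"z": 0,"twist": 17,"jaw": 8.5},{"x": 0,"y": 0,"z": 0,"twist": 17,"jaw": 8.5}])

```text
clock: 2.2
eef_pos: [0.5149, 0.1111, 0.2395]
tool_rot: [-0.485, 0.515, 0.488, 0.512]
ft_force: [-0.1, 0.3, -0.2]
grip_width: 0.0851
```

```bash
python3 -c "
from h import *
st(); snap('wrist','wrist2'); st()"
```

```text
t 2.20 eef [0.5149 0.1111 0.2395] yaw 87.0 q deg [12.1 16.9  5.7 79.1  0.1 15.2] F [-0.1  0.3 -0.2] T [0.03 0.   0.02] w 0.0851 x [-0.006 -0.    -1.   ]
t 2.25 eef [0.5149 0.1108 0.2396] yaw 86.8 q deg [12.1 16.9  5.7 79.1  0.1 15.3] F [ 0.4 -0.3 -0.3] T [ 0.01 -0.01  0.03] w 0.0850 x [-0.006  0.    -1.   ]
```

View pics/wrist2.png

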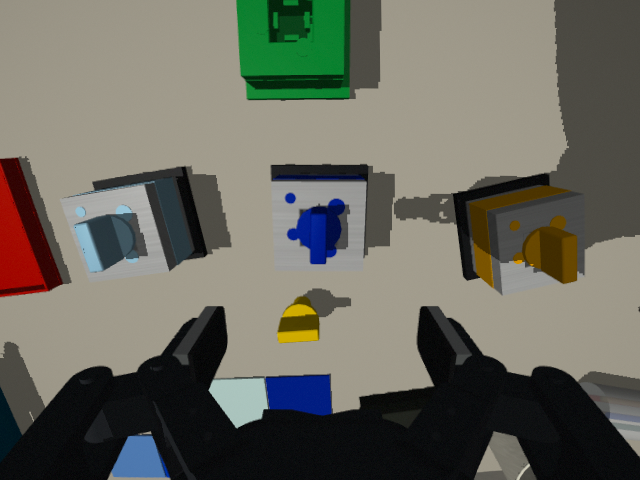

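The wrist view shows the deep-blue wing at (318,235) in line with the fingers. I'll measure it from this view too.

```bash
cat >> h.py <<'E'
def wcloud(tag):
    z=np.load(f'pics/{tag}.npz'); d=z['d']; v,u=np.indices(d.shape)
    c=bot.camera_info('wrist'); x=und('wrist',np.c_[u.ravel(),v.ravel()]); P=np.c_[x,np.ones(len(x))]*d.ravel()[:,None]
    M=c['mount']; P=P@M[:3,:3].T+M[:3,3]; P=P@Ro.from_quat(z['q']).as_matrix().T+z['e']
    return P.reshape(480,640,3),z['p'],d
E
python3 - <<'E'
from h import *
W,p,d=wcloud('wrist2'); hsv=cv2.cvtColor(p,cv2.COLOR_RGB2HSV)
m=(cv2.inRange(hsv,(112,150,30),(126,255,255))>0)&(d>0); m[:170]=0;m[275:]=0;m[:,:270]=0;m[:,370:]=0
X=W[m]; print(np.percentile(X[:,2],[1,50,95,99]))
top=X[X[:,2]>np.percentile(X[:,2],99)-.004]; print('top',len(top),cv2.minAreaRect(top[:,:2].astype(np.float32)),top.mean(0))
b=np.zeros_like(m); b[160:280,265:375]=1
Y=W[b&(d>0)&(abs(W[:,:,2]-.079)<.005)]; print('tin',np.median(Y[:,2]),cv2.minAreaRect(Y[:,:2].astype(np.float32)))
E
```

```text
[0.02045266 0.08556949 0.11997787 0.12058811]
top 852 ((0.5142695903778076, 0.10958994925022125), (0.013370060361921787, 0.04375141113996506), 86.43733978271484) [0.51339404 0.10951851 0.11922866]
tin 0.0794776836574038 ((0.5151463150978088, 0.10923357307910919), (0.0865965187549591, 0.0859302505850792), 86.65048217773438)
```

step_arm(series=[{"x": 0,"y": -0.15,"z": -2,"twist": 0,"jaw": 8.5},{"x": 0,"y": -0.15,"z": -4,"twist": 0,"jaw": 7},{"x": 0,"y": -0.15,"z": -6,"twist": 0,"jaw": 6},{"x": 0,"y": -0.15,"z": -8,"twist": 0,"jaw": 5},{"x": 0,"y": -0.15,"z": -10,"twist": 0,"jaw": 4.5},{"x": 0,"y": -0.15,"z": -12,"twist": 0,"jaw": 4.5},{"x": 0,"y": -0.15,"z": -13.3,"twist": 0,"jaw": 4.5},{"x": 0,"y": -0.15,"z": -14.3,"twist": 0,"jaw": 4.5},{"x": 0,"y": -0.15,"z": -14.9,"twist": 0,"jaw": 4.5},{"x": 0,"y": -0.15,"z": -14.9,"twist": 0,"jaw": 4.5}])

```text
clock: 3.08
eef_pos: [0.5141, 0.1089, 0.0895]
tool_rot: [-0.484, 0.516, 0.487, 0.512]
ft_force: [-0.8, -0.1, -0.3]
grip_width: 0.0452
```

```bash
python3 -c "
from h import *
st(); snap('side','side1');snap('scene','scene1')
a=cv2.imread('pics/side1.png')[180:340,200:360];b=cv2.imread('pics/scene1.png')[190:350,290:450]
cv2.imwrite('pics/c1.png',cv2.resize(np.hstack([a,b]),(800,400),interpolation=cv2.INTER_CUBIC));st()"
```

```text
t 3.08 eef [0.5141 0.1089 0.0895] yaw 86.8 q deg [11.9 23.  -9.  58.4  0.1 15.2] F [-0.8 -0.1 -0.3] T [-0.05  0.03 -0.  ] w 0.0452 x [-0.008 -0.    -1.   ]
t 3.18 eef [0.5154 0.1093 0.0912] yaw 86.8 q deg [11.9 22.9 -8.9 58.5  0.1 15.1] F [0.3 0.2 0.4] T [-0.01 -0.02  0.02] w 0.0449 x [-0.005  0.    -1.   ]
```

View pics/c1.png

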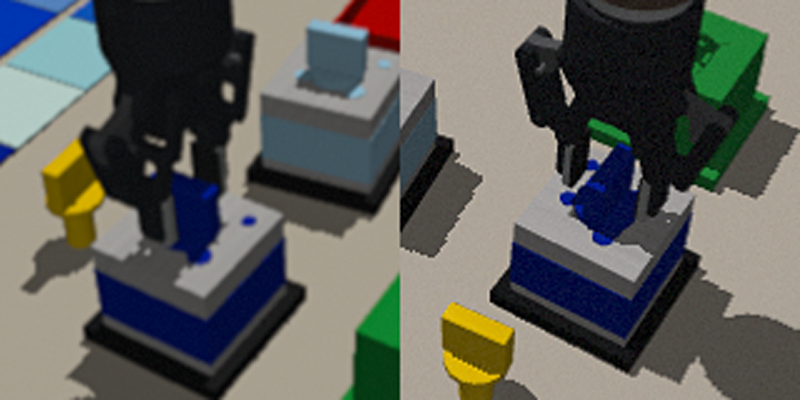

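Both views show the fingers straddling the wing, about (180,215) and (610,190) in the crop. Closing.

step_arm(series=[{"x": 0,"y": 0,"z": 0,"twist": 0,"jaw": 3},{"x": 0,"y": 0,"z": 0,"twist": 0,"jaw": 1.5},{"x": 0,"y": 0,"z": 0,"twist": 0,"jaw": 0.5},{"x": 0,"y": 0,"z": 0,"twist": 0,"jaw": 0.5},{"x": 0,"y": 0,"z": 0,"twist": 0,"jaw": 0.5},{"x": 0,"y": 0,"z": 0,"twist": 0,"jaw": 0.5}])

```text
clock: 3.68
eef_pos: [0.5163, 0.1086, 0.0924]
tool_rot: [-0.485, 0.515, 0.486, 0.513]
ft_force: [0.1, -5.0, 5.1]
grip_width: 0.0129
```

```bash
python3 -c "
from h import *
st()"
```

```text
t 3.68 eef [0.5163 0.1086 0.0924] yaw 86.8 q deg [11.9 22.8 -8.8 58.5 -0.  15.1] F [ 0.1 -5.   5.1] T [-0.85  0.07  0.13] w 0.0129 x [-0.002 -0.001 -1.   ]
```

Grip holds at 12.9 mm. First half swing, watching the pull.

step_arm(series=[{"x": -0.1,"y": 0,"z": 0,"twist": -7,"jaw": 0.5},{"x": -0.1,"y": 0,"z": 0,"twist": -14,"jaw": 0.5},{"x": -0.1,"y": 0,"z": 0.03,"twist": -21,"jaw": 0.5},{"x": -0.1,"y": 0,"z": 0.07,"twist": -28,"jaw": 0.5},{"x": -0.1,"y": 0,"z": 0.1,"twist": -35,"jaw": 0.5},{"x": -0.1,"y": 0,"z": 0.13,"twist": -42,"jaw": 0.5}])

```text
clock: 4.18
eef_pos: [0.5146, 0.1085, 0.093]
tool_rot: [-0.267, 0.656, 0.268, 0.653]
ft_force: [0.4, -0.7, -3.4]
grip_width: 0.0124
```

```bash
python3 -c "
from h import *
st()"
```

```text
t 4.18 eef [0.5146 0.1085 0.093 ] yaw 44.4 q deg [11.9 22.6 -8.9 58.6  0.1 57.4] F [ 0.4 -0.7 -3.4] T [-0.3  -0.13  0.25] w 0.0124 x [-0.004  0.    -1.   ]
```

step_arm(series=[{"x": 0,"y": 0,"z": 0,"twist": 7,"jaw": 0.5},{"x": 0,"y": 0,"z": 0.03,"twist": 14,"jaw": 0.5},{"x": 0,"y": 0,"z": 0.07,"twist": 21,"jaw": 0.5},{"x": 0,"y": 0,"z": 0.11,"twist": 28,"jaw": 0.5},{"x": 0,"y": 0,"z": 0.15,"twist": 35,"jaw": 0.5},{"x": 0,"y": 0,"z": 0.19,"twist": 42,"jaw": 0.5},{"x": 0,"y": 0,"z": 0.23,"twist": 49,"jaw": 0.5},{"x": 0,"y": 0,"z": 0.27,"twist": 56,"jaw": 0.5},{"x": 0,"y": 0,"z": 0.31,"twist": 63,"jaw": 0.5},{"x": 0,"y": 0,"z": 0.35,"twist": 70,"jaw": 0.5}])

```text
clock: 5.02
eef_pos: [0.514, 0.109, 0.0953]
tool_rot: [-0.595, 0.383, 0.596, 0.38]
ft_force: [1.3, -0.3, -5.5]
grip_width: 0.0126
```

```bash
python3 -c "
from h import *
st(); snap('side','side2')
a=cv2.imread('pics/side1.png')[180:340,200:360];b=cv2.imread('pics/side2.png')[180:340,200:360]
cv2.imwrite('pics/c2.png',cv2.resize(np.hstack([a,b]),(800,400),interpolation=cv2.INTER_CUBIC))"
```

```text
t 5.02 eef [0.514  0.109  0.0953] yaw 114.8 q deg [ 12.   22.5  -8.8  58.9  -0.1 -12.7] F [ 1.3 -0.3 -5.5] T [ 0.08 -0.23 -0.24] w 0.0126 x [-0.004 -0.002 -1.   ]
```

View pics/c2.png

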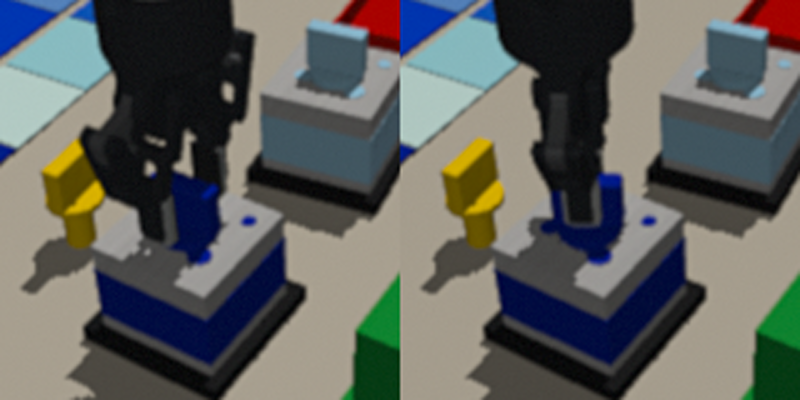

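The wing turned with the fingers and the tin hasn't moved: its rim and band sit at the same pixels in both crops. Continuing the swings.

step_arm(series=[{"x": 0,"y": 0,"z": 0,"twist": -7,"jaw": 0.5},{"x": 0,"y": 0,"z": 0.05,"twist": -14,"jaw": 0.5},{"x": 0,"y": 0,"z": 0.1,"twist": -21,"jaw": 0.5},{"x": 0,"y": 0,"z": 0.14,"twist": -28,"jaw": 0.5},{"x": 0,"y": 0,"z": 0.18,"twist": -35,"jaw": 0.5},{"x": 0,"y": 0,"z": 0.22,"twist": -42,"jaw": 0.5},{"x": 0,"y": 0,"z": 0.26,"twist": -49,"jaw": 0.5},{"x": 0,"y": 0,"z": 0.3,"twist": -56,"jaw": 0.5},{"x": 0,"y": 0,"z": 0.35,"twist": -63,"jaw": 0.5},{"x": 0,"y": 0,"z": 0.4,"twist": -70,"jaw": 0.5}])

```text
clock: 5.9
eef_pos: [0.5132, 0.1086, 0.0982]
tool_rot: [-0.267, 0.656, 0.269, 0.653]
ft_force: [1.2, -1.4, -6.8]
grip_width: 0.0129
```

step_arm(series=[{"x": 0,"y": 0,"z": 0,"twist": 7,"jaw": 0.5},{"x": 0,"y": 0,"z": 0.05,"twist": 14,"jaw": 0.5},{"x": 0,"y": 0,"z": 0.1,"twist": 21,"jaw": 0.5},{"x": 0,"y": 0,"z": 0.14,"twist": 28,"jaw": 0.5},{"x": 0,"y": 0,"z": 0.18,"twist": 35,"jaw": 0.5},{"x": 0,"y": 0,"z": 0.22,"twist": 42,"jaw": 0.5},{"x": 0,"y": 0,"z": 0.26,"twist": 49,"jaw": 0.5},{"x": 0,"y": 0,"z": 0.3,"twist": 56,"jaw": 0.5},{"x": 0,"y": 0,"z": 0.35,"twist": 63,"jaw": 0.5},{"x": 0,"y": 0,"z": 0.4,"twist": 70,"jaw": 0.5}])

```text
clock: 6.73
eef_pos: [0.5131, 0.1091, 0.1012]
tool_rot: [-0.595, 0.383, 0.596, 0.38]
ft_force: [2.5, 0.3, -7.2]
grip_width: 0.0128
```

```bash
python3 -c "
from h import *
st(); snap('side','side3')
a=cv2.imread('pics/side2.png')[180:340,200:360];b=cv2.imread('pics/side3.png')[180:340,200:360]
cv2.imwrite('pics/c3.png',cv2.resize(np.hstack([a,b]),(800,400),interpolation=cv2.INTER_CUBIC))"
```

```text
t 6.73 eef [0.5131 0.1091 0.1012] yaw 114.7 q deg [ 12.1  22.   -8.5  59.8  -0.2 -12.6] F [ 2.5  0.3 -7.2] T [ 0.3  -0.55 -0.22] w 0.0128 x [-0.004 -0.004 -1.   ]
```

View pics/c3.png

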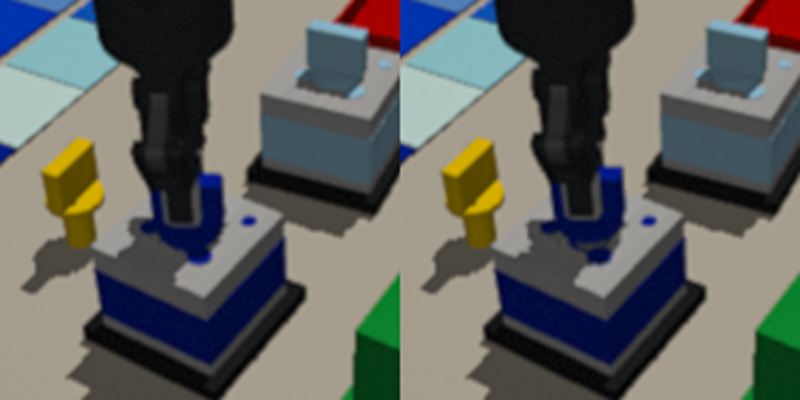

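The bung is visibly higher and the tin is still down. I'll add a small x correction for the drift.

step_arm(series=[{"x": 0.05,"y": 0,"z": 0,"twist": -7,"jaw": 0.5},{"x": 0.1,"y": 0,"z": 0.05,"twist": -14,"jaw": 0.5},{"x": 0.1,"y": 0,"z": 0.1,"twist": -21,"jaw": 0.5},{"x": 0.1,"y": 0,"z": 0.14,"twist": -28,"jaw": 0.5},{"x": 0.1,"y": 0,"z": 0.18,"twist": -35,"jaw": 0.5},{"x": 0.1,"y": 0,"z": 0.22,"twist": -42,"jaw": 0.5},{"x": 0.1,"y": 0,"z": 0.26,"twist": -49,"jaw": 0.5},{"x": 0.1,"y": 0,"z": 0.3,"twist": -56,"jaw": 0.5},{"x": 0.1,"y": 0,"z": 0.35,"twist": -63,"jaw": 0.5},{"x": 0.1,"y": 0,"z": 0.4,"twist": -70,"jaw": 0.5}])

```text
clock: 7.62
eef_pos: [0.5133, 0.1086, 0.1042]
tool_rot: [-0.266, 0.657, 0.268, 0.653]
ft_force: [0.6, -2.0, -7.3]
grip_width: 0.0131
```

step_arm(series=[{"x": 0.05,"y": 0,"z": 0,"twist": 7,"jaw": 0.5},{"x": 0.1,"y": 0,"z": 0.05,"twist": 14,"jaw": 0.5},{"x": 0.1,"y": 0,"z": 0.1,"twist": 21,"jaw": 0.5},{"x": 0.1,"y": 0,"z": 0.14,"twist": 28,"jaw": 0.5},{"x": 0.1,"y": 0,"z": 0.18,"twist": 35,"jaw": 0.5},{"x": 0.1,"y": 0,"z": 0.22,"twist": 42,"jaw": 0.5},{"x": 0.1,"y": 0,"z": 0.26,"twist": 49,"jaw": 0.5},{"x": 0.1,"y": 0,"z": 0.3,"twist": 56,"jaw": 0.5},{"x": 0.1,"y": 0,"z": 0.35,"twist": 63,"jaw": 0.5},{"x": 0.1,"y": 0,"z": 0.4,"twist": 70,"jaw": 0.5}])

```text
clock: 8.45
eef_pos: [0.5136, 0.109, 0.1071]
tool_rot: [-0.594, 0.386, 0.595, 0.38]
ft_force: [0.4, 0.8, -7.3]
grip_width: 0.013
```

```bash
python3 -c "
from h import *
st(); snap('side','side4')
a=cv2.imread('pics/side3.png')[180:340,200:360];b=cv2.imread('pics/side4.png')[180:340,200:360]
cv2.imwrite('pics/c4.png',cv2.resize(np.hstack([a,b]),(800,400),interpolation=cv2.INTER_CUBIC))"
```

```text
t 8.45 eef [0.5136 0.109  0.1071] yaw 114.4 q deg [ 12.1  21.8  -7.8  60.7  -0.2 -12.3] F [ 0.4  0.8 -7.3] T [ 0.24 -0.35 -0.24] w 0.0130 x [-0.005 -0.006 -1.   ]
```

View pics/c4.png

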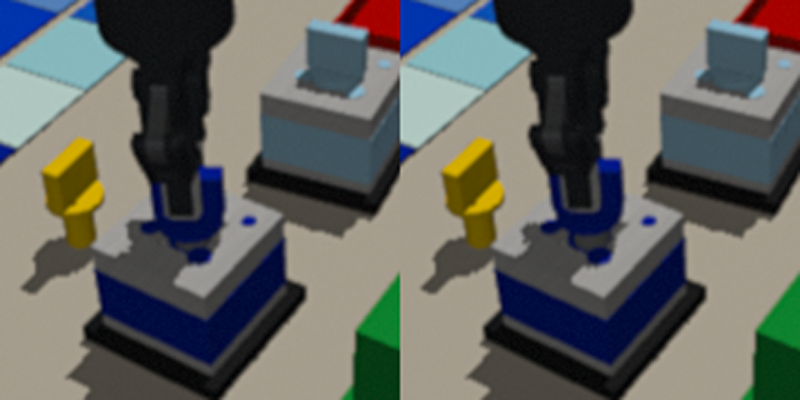

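The bung is up about 15 mm, the tin is down, and the pull stays near 7 N. Continuing.

step_arm(series=[{"x": 0.05,"y": 0,"z": 0,"twist": -7,"jaw": 0.5},{"x": 0.1,"y": 0,"z": 0.05,"twist": -14,"jaw": 0.5},{"x": 0.1,"y": 0,"z": 0.1,"twist": -21,"jaw": 0.5},{"x": 0.1,"y": 0,"z": 0.14,"twist": -28,"jaw": 0.5},{"x": 0.1,"y": 0,"z": 0.18,"twist": -35,"jaw": 0.5},{"x": 0.1,"y": 0,"z": 0.22,"twist": -42,"jaw": 0.5},{"x": 0.1,"y": 0,"z": 0.26,"twist": -49,"jaw": 0.5},{"x": 0.1,"y": 0,"z": 0.3,"twist": -56,"jaw": 0.5},{"x": 0.1,"y": 0,"z": 0.35,"twist": -63,"jaw": 0.5},{"x": 0.1,"y": 0,"z": 0.4,"twist": -70,"jaw": 0.5}])

```text
clock: 9.33
eef_pos: [0.5136, 0.1084, 0.1101]
tool_rot: [-0.263, 0.659, 0.267, 0.653]
ft_force: [1.1, -1.1, -7.7]
grip_width: 0.0129
```

step_arm(series=[{"x": 0.05,"y": 0,"z": 0,"twist": 7,"jaw": 0.5},{"x": 0.1,"y": 0,"z": 0.05,"twist": 14,"jaw": 0.5},{"x": 0.1,"y": 0,"z": 0.1,"twist": 21,"jaw": 0.5},{"x": 0.1,"y": 0,"z": 0.14,"twist": 28,"jaw": 0.5},{"x": 0.1,"y": 0,"z": 0.18,"twist": 35,"jaw": 0.5},{"x": 0.1,"y": 0,"z": 0.22,"twist": 42,"jaw": 0.5},{"x": 0.1,"y": 0,"z": 0.26,"twist": 49,"jaw": 0.5},{"x": 0.1,"y": 0,"z": 0.3,"twist": 56,"jaw": 0.5},{"x": 0.1,"y": 0,"z": 0.35,"twist": 63,"jaw": 0.5},{"x": 0.1,"y": 0,"z": 0.4,"twist": 70,"jaw": 0.5}])

```text
clock: 10.17
eef_pos: [0.5139, 0.1087, 0.113]
tool_rot: [-0.592, 0.389, 0.593, 0.382]
ft_force: [1.0, 0.6, -7.5]
grip_width: 0.0128
```

step_arm(series=[{"x": 0.05,"y": 0,"z": 0,"twist": -7,"jaw": 0.5},{"x": 0.1,"y": 0,"z": 0.05,"twist": -14,"jaw": 0.5},{"x": 0.1,"y": 0,"z": 0.1,"twist": -21,"jaw": 0.5},{"x": 0.1,"y": 0,"z": 0.14,"twist": -28,"jaw": 0.5},{"x": 0.1,"y": 0,"z": 0.18,"twist": -35,"jaw": 0.5},{"x": 0.1,"y": 0,"z": 0.22,"twist": -42,"jaw": 0.5},{"x": 0.1,"y": 0,"z": 0.26,"twist": -49,"jaw": 0.5},{"x": 0.1,"y": 0,"z": 0.3,"twist": -56,"jaw": 0.5},{"x": 0.1,"y": 0,"z": 0.35,"twist": -63,"jaw": 0.5},{"x": 0.1,"y": 0,"z": 0.4,"twist": -70,"jaw": 0.5}])

```text
clock: 11.0
eef_pos: [0.5142, 0.1081, 0.1159]
tool_rot: [-0.258, 0.661, 0.263, 0.654]
ft_force: [1.8, -1.1, -7.6]
grip_width: 0.0129
```

step_arm(series=[{"x": 0.05,"y": 0,"z": 0,"twist": 7,"jaw": 0.5},{"x": 0.1,"y": 0,"z": 0.05,"twist": 14,"jaw": 0.5},{"x": 0.1,"y": 0,"z": 0.1,"twist": 21,"jaw": 0.5},{"x": 0.1,"y": 0,"z": 0.14,"twist": 28,"jaw": 0.5},{"x": 0.1,"y": 0,"z": 0.18,"twist": 35,"jaw": 0.5},{"x": 0.1,"y": 0,"z": 0.22,"twist": 42,"jaw": 0.5},{"x": 0.1,"y": 0,"z": 0.26,"twist": 49,"jaw": 0.5},{"x": 0.1,"y": 0,"z": 0.3,"twist": 56,"jaw": 0.5},{"x": 0.1,"y": 0,"z": 0.35,"twist": 63,"jaw": 0.5},{"x": 0.1,"y": 0,"z": 0.4,"twist": 70,"jaw": 0.5}])

```text
clock: 11.83
eef_pos: [0.5146, 0.1085, 0.119]
tool_rot: [-0.59, 0.393, 0.591, 0.385]
ft_force: [0.4, 1.3, -6.0]
grip_width: 0.013
```

```bash
python3 -c "
from h import *
st(); snap('side','side5')
a=cv2.imread('pics/side4.png')[180:340,200:360];b=cv2.imread('pics/side5.png')[180:340,200:360]
cv2.imwrite('pics/c5.png',cv2.resize(np.hstack([a,b]),(800,400),interpolation=cv2.INTER_CUBIC))"
```

```text
t 11.83 eef [0.5146 0.1085 0.119 ] yaw 113.2 q deg [ 12.1  21.4  -6.5  62.6  -0.4 -11.1] F [ 0.4  1.3 -6. ] T [ 0.32 -0.37 -0.14] w 0.0130 x [-0.008 -0.009 -1.   ]
```

View pics/c5.png

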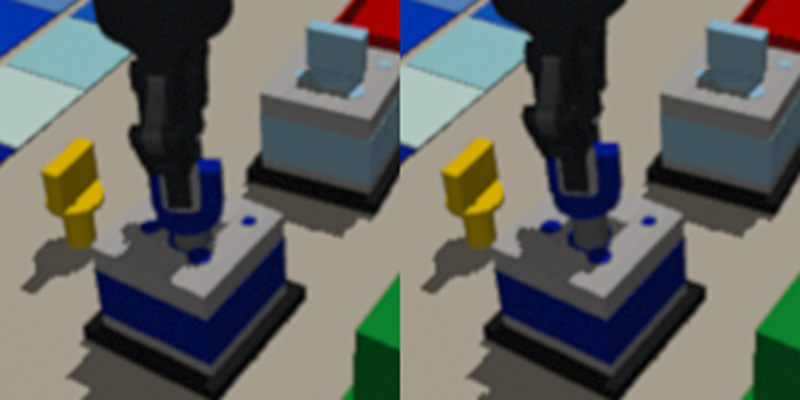

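The grey shank now shows (590,235), about 27 mm out, and the tin is down. Two more swings.

step_arm(series=[{"x": 0,"y": 0,"z": 0,"twist": -7,"jaw": 0.5},{"x": 0,"y": 0,"z": 0.05,"twist": -14,"jaw": 0.5},{"x": 0,"y": 0,"z": 0.1,"twist": -21,"jaw": 0.5},{"x": 0,"y": 0,"z": 0.14,"twist": -28,"jaw": 0.5},{"x": 0,"y": 0,"z": 0.18,"twist": -35,"jaw": 0.5},{"x": 0,"y": 0,"z": 0.22,"twist": -42,"jaw": 0.5},{"x": 0,"y": 0,"z": 0.26,"twist": -49,"jaw": 0.5},{"x": 0,"y": 0,"z": 0.3,"twist": -56,"jaw": 0.5},{"x": 0,"y": 0,"z": 0.35,"twist": -63,"jaw": 0.5},{"x": 0,"y": 0,"z": 0.4,"twist": -70,"jaw": 0.5}])

```text
clock: 12.72
eef_pos: [0.5147, 0.1086, 0.1236]
tool_rot: [-0.255, 0.662, 0.26, 0.655]
ft_force: [0.3, 0.6, 0.1]
grip_width: 0.0131
```

step_arm(series=[{"x": 0,"y": 0,"z": 0,"twist": 7,"jaw": 0.5},{"x": 0,"y": 0,"z": 0.05,"twist": 14,"jaw": 0.5},{"x": 0,"y": 0,"z": 0.1,"twist": 21,"jaw": 0.5},{"x": 0,"y": 0,"z": 0.14,"twist": 28,"jaw": 0.5},{"x": 0,"y": 0,"z": 0.18,"twist": 35,"jaw": 0.5},{"x": 0,"y": 0,"z": 0.22,"twist": 42,"jaw": 0.5},{"x": 0,"y": 0,"z": 0.26,"twist": 49,"jaw": 0.5},{"x": 0,"y": 0,"z": 0.3,"twist": 56,"jaw": 0.5},{"x": 0,"y": 0,"z": 0.35,"twist": 63,"jaw": 0.5},{"x": 0,"y": 0,"z": 0.4,"twist": 70,"jaw": 0.5}])

```text
clock: 13.55
eef_pos: [0.5147, 0.1088, 0.1281]
tool_rot: [-0.588, 0.396, 0.589, 0.388]
ft_force: [-0.5, -0.2, -0.8]
grip_width: 0.0131
```

The force has dropped to the bung's weight, so it is free. Lifting straight up.

step_arm(series=[{"x": 0,"y": 0,"z": 0.5,"twist": 0,"jaw": 0.5},{"x": 0,"y": 0,"z": 1.2,"twist": 0,"jaw": 0.5},{"x": 0,"y": 0,"z": 2.2,"twist": 0,"jaw": 0.5},{"x": 0,"y": 0,"z": 3.5,"twist": 0,"jaw": 0.5},{"x": 0,"y": 0,"z": 5,"twist": 0,"jaw": 0.5},{"x": 0,"y": 0,"z": 6.5,"twist": 0,"jaw": 0.5},{"x": 0,"y": 0,"z": 8,"twist": 0,"jaw": 0.5},{"x": 0,"y": 0,"z": 9.5,"twist": 0,"jaw": 0.5},{"x": 0,"y": 0,"z": 10.5,"twist": 0,"jaw": 0.5},{"x": 0,"y": 0,"z": 10.5,"twist": 0,"jaw": 0.5}])

```text
clock: 14.38
eef_pos: [0.5163, 0.1092, 0.2366]
tool_rot: [0.589, -0.395, -0.587, -0.391]
ft_force: [1.0, -0.3, -0.5]
grip_width: 0.0129
```

```bash
python3 -c "
from h import *
st(); snap('side','side6');snap('scene','scene6')
a=cv2.imread('pics/side6.png')[90:340,180:430];b=cv2.imread('pics/scene6.png')[120:370,260:510]
cv2.imwrite('pics/c6.png',cv2.resize(np.hstack([a,b]),(800,400),interpolation=cv2.INTER_CUBIC))"
```

```text
t 14.38 eef [0.5163 0.1092 0.2366] yaw 112.5 q deg [ 12.2  17.    5.3  78.5  -0.4 -10.3] F [ 1.  -0.3 -0.5] T [-0.02 -0.04 -0.01] w 0.0129 x [-0.001 -0.007 -1.   ]
```

View pics/c6.png

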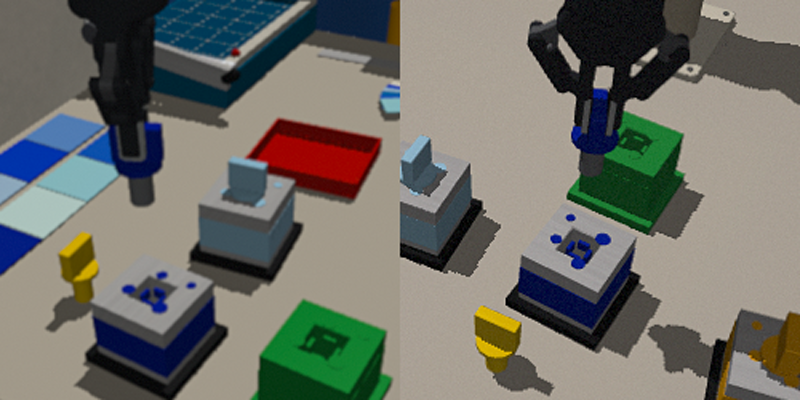

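The bung hangs free at (590,130), its hole in the tin is empty, and the tin is seated. Carrying it to the tray.

step_arm(series=[{"x": 0,"y": -1.5,"z": 0,"twist": -2,"jaw": 0.5},{"x": 0,"y": -4,"z": 0,"twist": -4,"jaw": 0.5},{"x": 0,"y": -7,"z": 0,"twist": -6,"jaw": 0.5},{"x": 0,"y": -10,"z": 0,"twist": -8,"jaw": 0.5},{"x": 0,"y": -13,"z": 0,"twist": -10,"jaw": 0.5},{"x": 0,"y": -16,"z": 0,"twist": -12,"jaw": 0.5},{"x": 0,"y": -19,"z": 0,"twist": -14,"jaw": 0.5},{"x": 0,"y": -22,"z": 0,"twist": -16,"jaw": 0.5},{"x": 0,"y": -25,"z": 0,"twist": -18,"jaw": 0.5},{"x": 0,"y": -28,"z": 0,"twist": -20,"jaw": 0.5}])

```text
clock: 15.32
eef_pos: [0.5139, -0.1724, 0.2322]
tool_rot: [-0.509, 0.494, 0.512, 0.486]
ft_force: [0.4, 0.1, -1.3]
grip_width: 0.0127
```

step_arm(series=[{"x": 0,"y": -3,"z": 0,"twist": 0,"jaw": 0.5},{"x": 0,"y": -6,"z": 0,"twist": 0,"jaw": 0.5},{"x": 0,"y": -9,"z": 0,"twist": 0,"jaw": 0.5},{"x": 0,"y": -11,"z": 0,"twist": 0,"jaw": 0.5},{"x": 0,"y": -12,"z": 0,"twist": 0,"jaw": 0.5},{"x": 0,"y": -12,"z": 0,"twist": 0,"jaw": 0.5},{"x": 0,"y": -12,"z": 0,"twist": 0,"jaw": 0.5}])

```text
clock: 15.9
eef_pos: [0.5135, -0.2918, 0.2312]
tool_rot: [-0.507, 0.494, 0.512, 0.486]
ft_force: [-0.2, 0.3, -0.5]
grip_width: 0.0128
```

Run:
```python
from h import *
st(); snap('side','side7')
W,p,d=cloud('side','side7'); hsv=cv2.cvtColor(p,cv2.COLOR_RGB2HSV)
m=(cv2.inRange(hsv,(112,130,30),(126,255,255))>0)&(d>0)&(W[:,:,2]>.13); X=W[m]; print('blue held',len(X),np.percentile(X,[2,50,98],axis=0).round(3))
g=(d>0)&(hsv[:,:,1]<90)&(abs(W[:,:,0]-.515)<.02)&(abs(W[:,:,1]+.296)<.03)&(W[:,:,2]>.1)&(W[:,:,2]<.25); 
if g.any(): print('shank z',np.percentile(W[g][:,2],[0,1,5]))
b=p[60:260,260:480,::-1];cv2.imwrite('pics/c7.png',cv2.resize(b,None,fx=3,fy=3))
```

```text
t 15.90 eef [ 0.5135 -0.2918  0.2312] yaw 92.3 q deg [-29.4  24.8  15.9  81.6  -0.5 -31.7] F [-0.2  0.3 -0.5] T [0.08 0.   0.04] w 0.0128 x [-0.013 -0.003 -1.   ]
blue held 356 [[ 0.227 -0.64   0.138]
 [ 0.5   -0.285  0.229]
 [ 0.531 -0.271  0.258]]
shank z [0.18120383 0.18173715 0.18372752]
```

View pics/c7.png

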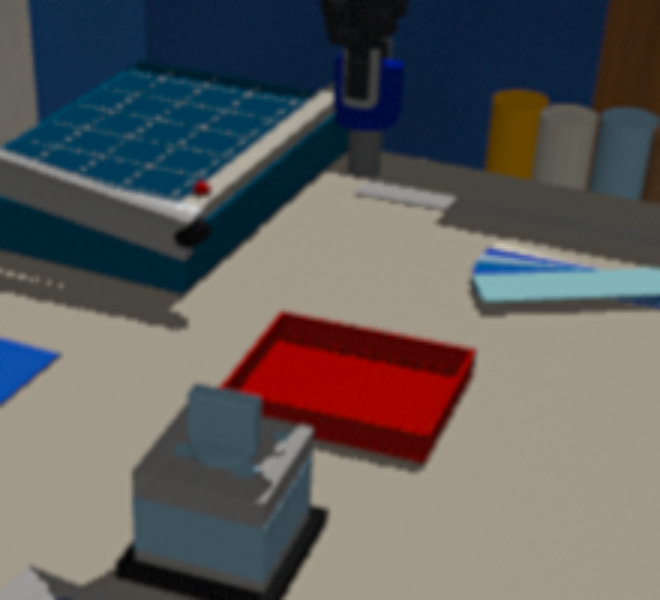

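The bung is held over the tray, with the shank bottom measured at z = 0.181, so it needs to go down about 17.6 cm. Lowering, and slowing near the floor.

step_arm(series=[{"x": 0.1,"y": -0.3,"z": -2,"twist": 0,"jaw": 0.5},{"x": 0.1,"y": -0.3,"z": -4.5,"twist": 0,"jaw": 0.5},{"x": 0.1,"y": -0.3,"z": -7,"twist": 0,"jaw": 0.5},{"x": 0.1,"y": -0.3,"z": -9.5,"twist": 0,"jaw": 0.5},{"x": 0.1,"y": -0.3,"z": -12,"twist": 0,"jaw": 0.5},{"x": 0.1,"y": -0.3,"z": -14,"twist": 0,"jaw": 0.5},{"x": 0.1,"y": -0.3,"z": -15.5,"twist": 0,"jaw": 0.5},{"x": 0.1,"y": -0.3,"z": -16.6,"twist": 0,"jaw": 0.5},{"x": 0.1,"y": -0.3,"z": -17.1,"twist": 0,"jaw": 0.5},{"x": 0.1,"y": -0.3,"z": -17.1,"twist": 0,"jaw": 0.5}])

```text
clock: 16.78
eef_pos: [0.5143, -0.2928, 0.0596]
tool_rot: [-0.508, 0.493, 0.514, 0.485]
ft_force: [-0.4, 0.1, -0.9]
grip_width: 0.013
```

step_arm(series=[{"x": 0,"y": 0,"z": -0.1,"twist": 0,"jaw": 0.5},{"x": 0,"y": 0,"z": -0.2,"twist": 0,"jaw": 0.5},{"x": 0,"y": 0,"z": -0.3,"twist": 0,"jaw": 0.5},{"x": 0,"y": 0,"z": -0.3,"twist": 0,"jaw": 0.5}])

```text
clock: 17.12
eef_pos: [0.5148, -0.293, 0.0573]
tool_rot: [-0.508, 0.493, 0.513, 0.485]
ft_force: [0.2, 0.9, -0.3]
grip_width: 0.0128
```

step_arm(series=[{"x": 0,"y": 0,"z": -0.1,"twist": 0,"jaw": 0.5},{"x": 0,"y": 0,"z": -0.2,"twist": 0,"jaw": 0.5},{"x": 0,"y": 0,"z": -0.3,"twist": 0,"jaw": 0.5},{"x": 0,"y": 0,"z": -0.3,"twist": 0,"jaw": 0.5}])

```text
clock: 17.45
eef_pos: [0.5146, -0.293, 0.0541]
tool_rot: [-0.508, 0.493, 0.513, 0.485]
ft_force: [-0.5, 0.8, -1.2]
grip_width: 0.0129
```

step_arm(series=[{"x": 0,"y": 0,"z": -0.1,"twist": 0,"jaw": 0.5},{"x": 0,"y": 0,"z": -0.2,"twist": 0,"jaw": 0.5},{"x": 0,"y": 0,"z": -0.2,"twist": 0,"jaw": 0.5}])

```text
clock: 17.7
eef_pos: [0.5148, -0.2932, 0.0535]
tool_rot: [-0.508, 0.493, 0.513, 0.485]
ft_force: [-2.4, 1.1, 6.6]
grip_width: 0.0131
```

Run:
```python
from h import *
st(); p,d=snap('side','side8')
cv2.imwrite('pics/c8.png',cv2.resize(p[110:230,310:450,::-1],None,fx=5,fy=5,interpolation=cv2.INTER_CUBIC))
```

```text
t 17.70 eef [ 0.5148 -0.2932  0.0535] yaw 92.4 q deg [-29.4  31.9  -0.3  58.4  -0.5 -31.8] F [-2.4  1.1  6.6] T [0.3  0.49 0.01] w 0.0131 x [-0.012 -0.003 -1.   ]
```

View pics/c8.png

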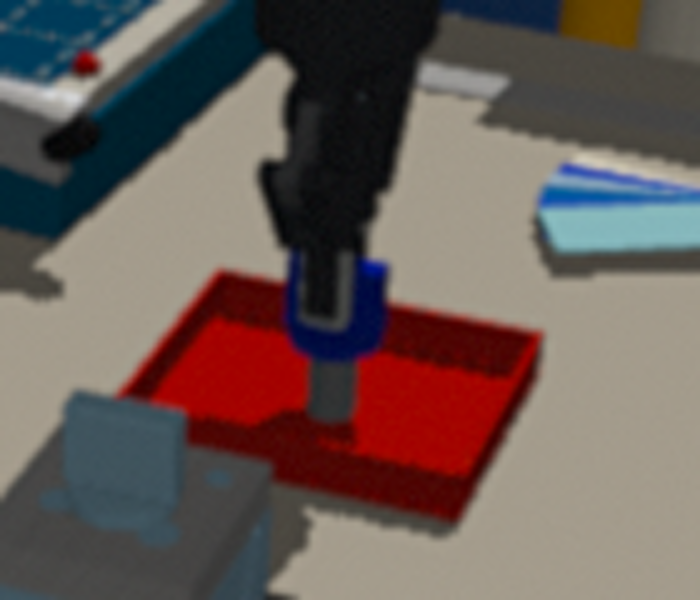

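It has touched down (6.6 N) and stands on its shank mid-tray. Opening the jaw, then going up.

step_arm(series=[{"x": 0,"y": 0,"z": 0,"twist": 0,"jaw": 0.5},{"x": 0,"y": 0,"z": 0,"twist": 0,"jaw": 2},{"x": 0,"y": 0,"z": 0,"twist": 0,"jaw": 3},{"x": 0,"y": 0,"z": 0,"twist": 0,"jaw": 4.5},{"x": 0,"y": 0,"z": 0,"twist": 0,"jaw": 5},{"x": 0,"y": 0,"z": 0.5,"twist": 0,"jaw": 5},{"x": 0,"y": 0,"z": 2,"twist": 0,"jaw": 5},{"x": 0,"y": 0,"z": 4,"twist": 0,"jaw": 5},{"x": 0,"y": 0,"z": 6.5,"twist": 0,"jaw": 5},{"x": 0,"y": 0,"z": 9,"twist": 0,"jaw": 5}])

```text
clock: 18.58
eef_pos: [0.5143, -0.2929, 0.1441]
tool_rot: [-0.508, 0.493, 0.513, 0.485]
ft_force: [0.3, 0.7, -0.0]
grip_width: 0.0501
```

step_arm(series=[{"x": 0,"y": 0,"z": 2,"twist": 0,"jaw": 5},{"x": 0,"y": 0,"z": 4,"twist": 0,"jaw": 5},{"x": 0,"y": 0,"z": 5,"twist": 0,"jaw": 5},{"x": 0,"y": 0,"z": 5,"twist": 0,"jaw": 5},{"x": 0,"y": 0,"z": 5,"twist": 0,"jaw": 5},{"x": 0,"y": 0,"z": 5,"twist": 0,"jaw": 5},{"x": 0,"y": 0,"z": 5,"twist": 0,"jaw": 5},{"x": 0,"y": 0,"z": 5,"twist": 0,"jaw": 5}])

```text
clock: 19.25
eef_pos: [0.5135, -0.2925, 0.1925]
tool_rot: [-0.507, 0.493, 0.514, 0.485]
ft_force: [0.3, 0.0, 0.0]
grip_width: 0.0499
```

Run:
```python
from h import *
st(); p,d=snap('side','side9'); p2,d2=snap('scene','scene9')
a=p[110:350,220:460,::-1];b=p2[150:390,120:360+60,::-1]
cv2.imwrite('pics/c9.png',np.hstack([cv2.resize(a,(400,400)),cv2.resize(b,(400,320))[:, :]  if 0 else cv2.resize(b,(400,400))]))
W,p,d=cloud('scene','scene9');hsv=cv2.cvtColor(p,cv2.COLOR_RGB2HSV)
m=(cv2.inRange(hsv,(112,130,30),(126,255,255))>0)&(d>0)&(abs(W[:,:,1]+.296)<.08)&(abs(W[:,:,0]-.515)<.09);print('bung',m.sum(),np.percentile(W[m],[2,50,98],axis=0).round(3))
g=(hsv[:,:,1]<60)&(d>0)&(abs(W[:,:,0]-.5147)<.035)&(abs(W[:,:,1]-.109)<.035)&(abs(W[:,:,2]-.085)<.02); print('tin top z',np.median(W[g][:,2]))
```

```text
t 19.25 eef [ 0.5135 -0.2925  0.1925] yaw 92.4 q deg [-29.4  25.8  11.8  76.7  -0.5 -31.8] F [0.3 0.  0. ] T [ 0.06 -0.05  0.02] w 0.0499 x [-0.016 -0.001 -1.   ]
bung 446 [[ 0.496 -0.298  0.043]
 [ 0.519 -0.286  0.065]
 [ 0.536 -0.273  0.082]]
tin top z 0.07953710101853456
```

View pics/c9.png

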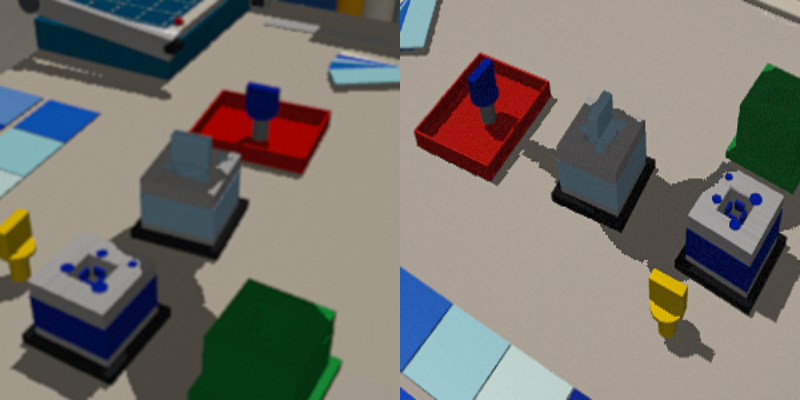

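The bung stands alone mid-tray at (485,95). The flange is about 0.04 m high and the gripper is well above it. The tin top is at 0.0795, the same as before. Handing in.

```bash
python3 -c "
from h import *
print(bot.job_done()); st()"
```

```text
the job is handed in; nothing more can be done
None
the job is handed in; nothing more can be done
```

The deep-blue bung is out of its tin and standing in the red tray. I handed the job in at about 19.4 s of the 64 s; the interface gives no verdict.

**What I did:** I found the bung and tin from three cameras, which agreed to about 2 mm. I gripped the wing across y and freed it with a half swing and ten swings of about 70°. Each swing rose about 3 mm while the shank was held. The highest downward pull I read was 7.7 N at the end of a swing, under the 11 N that lifts the tin. I then lifted the bung clear, carried it over, set it on its shank mid-tray and let go.

**Last checks:**
- **Bung:** it stands upright and alone in the tray at about (0.516, -0.29). The flange is about 0.04 m up, and the wing tops out at 0.082 m.
- **Tin:** its top reads 0.0795 m, unchanged from the start, so it is fully down.
- **Gripper:** it is open to 50 mm with its tip at 0.19 m, touching nothing, and the force reads about 0.

**Off plan:** two move calls were refused for missing fields, with no motion. The swings were also slightly shorter and lower than the recommended 80° and 4 to 5 mm, so it took more of them. No check failed. I confirmed the bung at rest only from that last look, not by a second picture later.

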